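Load the egg cooker

TASK

Get the egg cooker ready to boil the three large hen eggs: stand the wire egg rack in the cooker's bowl, then set one large egg upright in each of its three rings, and finally put the clear lid on so that it sits flat on the cooker's ledge. Leave the two small eggs where they are in the wooden board, and do not drop or crack any egg.

Things in the scene. Friction and masses are not known exactly. Their poses are not given: they have to be found in the camera images.
- cooker: white egg cooker, fixed, 155 mm across, 60 mm tall, open on top. Origin: centre of underside; z up; switch faces its -x. Funnel-shaped bowl inside: steel floor at z = 31 mm (radius 47), radius 59 at its mouth, z = 52. Round the mouth a flat ledge, z = 52 (radius 59 to 70), in a flared lip up to z = 60 (inner radius 70 to 75). Rack stands on the floor, lid on the ledge; both centre as they go in.
- rack: loose steel wire egg rack, 0.11-0.2 kg. Origin: centre of underside; z up. Foot ring 90 mm across; three egg rings (28 mm inside, top at z = 32), centres 34 mm from the middle, at 0, 120, 240 deg from its x axis. Lift it by the upright black grip in the middle, 14 mm thick, z = 55 to 80. Home at any turn, origin 31 mm above the cooker's. Most room for fingers: an egg's two sides across the spoke.
- lid: loose clear domed lid, 0.11-0.22 kg, rim down on the worktop. Origin: centre of its rim's underside; z up. Rim 136 mm across; flat top 69 mm up (66 inside); on it a black round knob 25 mm thick, gripped at z = 84 to 97 mm, top at 99 mm. Home on the ledge its origin is 52 mm above the cooker's. Eggs standing in the rack in the cooker reach 113 mm above the worktop: carry it in higher.
- egg_board: fixed wooden egg board, 140 x 188 mm (its x by y), rim 24 mm tall, top 22 mm up; six hollows 28 mm across at x = -36 and 36, y = -60, 0 and 60 mm, one empty. Origin: centre of underside. Most room for fingers is before and behind an egg (along the board's x): 30 mm between the rows; 18 mm between neighbours in a row. Wall cabinets hang 0.55 m above the worktop behind the work.
- egg_a: one of three large hen eggs, 42 mm across at its widest (25 mm above its underside), 57 mm tall, 58 g, standing point up in a hollow of the wooden egg board. Origin: centre of its underside; z up through the egg. In a hollow or a ring its origin sits 7 mm below the board's or ring's top; lifts straight out. Fragile: falling over 15 mm, or pushing it down with over 40 N, cracks it.
- egg_b: one of three large hen eggs, 42 mm across at its widest (25 mm above its underside), 57 mm tall, 58 g, standing point up in a hollow of the wooden egg board. Origin: centre of its underside; z up through the egg. In a hollow or a ring its origin sits 7 mm below the board's or ring's top; lifts straight out. Fragile: falling over 15 mm, or pushing it down with over 40 N, cracks it.
- egg_c: one of three large hen eggs, 42 mm across at its widest (25 mm above its underside), 57 mm tall, 58 g, standing point up in a hollow of the wooden egg board. Origin: centre of its underside; z up through the egg. In a hollow or a ring its origin sits 7 mm below the board's or ring's top; lifts straight out. Fragile: falling over 15 mm, or pushing it down with over 40 N, cracks it.
- small_egg_a: small bantam egg, 33 mm across and 42 mm tall, standing in a hollow of the wooden egg board among the hen eggs; it stays there. Origin: centre of its underside.
- small_egg_b: small bantam egg, 33 mm across and 42 mm tall, standing in a hollow of the wooden egg board among the hen eggs; it stays there. Origin: centre of its underside.
Mind the look-alikes: they are no part of the job. Leave any pink look-alike of the lid alone.

How it is judged:
On the way, in this order (a step that is already met when the one before it is completed fails the run):
1. the wire rack stands home on the floor of the cooker's bowl, let go (horizontal distance between rack and cooker below 0.008 m and z of rack in the frame of cooker between 0.028 and 0.035 m and angle between rack's own z axis and vertical below 0.08 rad and contact force between rack and the fingers below 0.2 N), for 0.2 s.
2. the three large eggs stand upright in the three rings of the rack, let go (horizontal distance between rack and cooker below 0.008 m and z of rack in the frame of cooker between 0.028 and 0.035 m and angle between rack's own z axis and vertical below 0.08 rad and ((x of egg_a in the frame of rack between 0.025 and 0.043 m and y of egg_a in the frame of rack between -0.009 and 0.009 m) or (x of egg_a in the frame of rack between -0.026 and -0.008 m and y of egg_a in the frame of rack between 0.0204 and 0.0384 m) or (x of egg_a in the frame of rack between -0.026 and -0.008 m and y of egg_a in the frame of rack between -0.0384 and -0.0204 m)) and z of egg_a in the frame of rack between 0.015 and 0.033 m and angle between each of egg_a, egg_b, egg_c's own z axis and vertical below 0.35 rad and ((x of egg_b in the frame of rack between 0.025 and 0.043 m and y of egg_b in the frame of rack between -0.009 and 0.009 m) or (x of egg_b in the frame of rack between -0.026 and -0.008 m and y of egg_b in the frame of rack between 0.0204 and 0.0384 m) or (x of egg_b in the frame of rack between -0.026 and -0.008 m and y of egg_b in the frame of rack between -0.0384 and -0.0204 m)) and z of egg_b in the frame of rack between 0.015 and 0.033 m and ((x of egg_c in the frame of rack between 0.025 and 0.043 m and y of egg_c in the frame of rack between -0.009 and 0.009 m) or (x of egg_c in the frame of rack between -0.026 and -0.008 m and y of egg_c in the frame of rack between 0.0204 and 0.0384 m) or (x of egg_c in the frame of rack between -0.026 and -0.008 m and y of egg_c in the frame of rack between -0.0384 and -0.0204 m)) and z of egg_c in the frame of rack between 0.015 and 0.033 m and contact force between each of egg_a, egg_b, egg_c and the fingers below 0.2 N), for 0.2 s.
At the end, for the whole second after the job is handed in: Rack home in the bowl (centred within 8 mm, level); one large egg upright in each ring (within 9 mm of its centre, tilt under 20 degrees); lid flat on the ledge (centred within 6 mm, level); all at rest, robot clear; both small eggs within 15 mm of where they stood (horizontal distance between rack and cooker below 0.008 m and z of rack in the frame of cooker between 0.028 and 0.035 m and angle between rack's own z axis and vertical below 0.08 rad and ((x of egg_a in the frame of rack between 0.025 and 0.043 m and y of egg_a in the frame of rack between -0.009 and 0.009 m) or (x of egg_a in the frame of rack between -0.026 and -0.008 m and y of egg_a in the frame of rack between 0.0204 and 0.0384 m) or (x of egg_a in the frame of rack between -0.026 and -0.008 m and y of egg_a in the frame of rack between -0.0384 and -0.0204 m)) and z of egg_a in the frame of rack between 0.015 and 0.033 m and angle between each of egg_a, egg_b, egg_c's own z axis and vertical below 0.35 rad and ((x of egg_b in the frame of rack between 0.025 and 0.043 m and y of egg_b in the frame of rack between -0.009 and 0.009 m) or (x of egg_b in the frame of rack between -0.026 and -0.008 m and y of egg_b in the frame of rack between 0.0204 and 0.0384 m) or (x of egg_b in the frame of rack between -0.026 and -0.008 m and y of egg_b in the frame of rack between -0.0384 and -0.0204 m)) and z of egg_b in the frame of rack between 0.015 and 0.033 m and ((x of egg_c in the frame of rack between 0.025 and 0.043 m and y of egg_c in the frame of rack between -0.009 and 0.009 m) or (x of egg_c in the frame of rack between -0.026 and -0.008 m and y of egg_c in the frame of rack between 0.0204 and 0.0384 m) or (x of egg_c in the frame of rack between -0.026 and -0.008 m and y of egg_c in the frame of rack between -0.0384 and -0.0204 m)) and z of egg_c in the frame of rack between 0.015 and 0.033 m and horizontal distance between lid and cooker below 0.006 m and z of lid in the frame of cooker between 0.048 and 0.056 m and angle between lid's own z axis and vertical below 0.06 rad and linear speed of each of egg_a, egg_b, egg_c, rack, lid below 0.02 m/s and distance of each of small_egg_a, small_egg_b from where it was at the start of the episode below 0.015 m); the robot touches nothing.
It fails at once if a small egg is moved out of its place (15 mm) (not (distance of small_egg_a from where it was at the start of the episode below 0.015 m) or not (distance of small_egg_b from where it was at the start of the episode below 0.015 m)).
It fails at once if a large egg falls over or lies on its side (angle between any of egg_a, egg_b, egg_c's own z axis and vertical above 1 rad).
It fails at once if a large egg is pressed on to the rack, cooker or lid with more than 40 N (contact force between any of egg_a, egg_b, egg_c and rack above 40 N or contact force between any of egg_a, egg_b, egg_c and cooker above 40 N or contact force between any of egg_a, egg_b, egg_c and lid above 40 N).
It fails at once if a large egg is let fall (from more than about 15 mm) ((contact force between egg_a and the fingers below 0.05 N and linear speed of egg_a above 0.55 m/s) or (contact force between egg_b and the fingers below 0.05 N and linear speed of egg_b above 0.55 m/s) or (contact force between egg_c and the fingers below 0.05 N and linear speed of egg_c above 0.55 m/s)).
It also fails if it takes over 122 s, if anything falls off the work surface, if the arm or the gripper's body presses on something with over 40 N, if the wrist force passes 120 N, or if a joint passes its speed limit or range.

ROBOT

A 6-joint arm with a two-finger parallel gripper is mounted at the origin on a cart in front of the work surface, level with it; the furniture and walls round the work are solid. World frame = base frame: x ahead of the robot, y to its left, z up, the work surface at z = 0. Lengths are in m, angles in rad, forces in N, time in s.
With the tool pointing down it reaches from about 0.35 to 0.775 m from the base axis. Payload 7.3 kg.
Tool frame: the origin (TCP) lies midway between the tips of the shut fingers; the grasp point (between the pads) lies 19 mm behind it; z points along the fingers, y is the line along which they close (so a half turn about z gives the same grasp; the last joint's range is limited). The gripper opens to 92 mm and grips with 3 to 60 N. Pads are 19 mm wide; open, the fingers measure 130 mm over their backs; the gripper's body (75 mm by 190 mm) begins 47 mm behind the grasp point.
Start: joints at [-1.403, 0.342, 1.524, -0, 1.275, -0.146], TCP at [0.162, -0.499, 0.227] pointing down, gripper open.
Joint ranges: [-2.53, 2.53], [-0.77, 2.02], [0.04, 2.7], [-1, 4.14], [0.28, 2.66], [-3.11, 3.11]. Speed limits (rad/s): [2.57, 2.57, 3.14, 3.14, 3.14, 3.14].

INTERFACE

Orientations are given as [roll, pitch, yaw] about the fixed x, y, z axes, in that order (R = Rz(yaw) Ry(pitch) Rx(roll)).
In Python, from station import sense, read_camera, close_job gives the robot as it stands.
- The arm moves only by the shell command python3 -m handwheel 'ROWS' [FORCE]. ROWS is JSON, a list that holds one entry, the list of rows, each a list of 5 numbers: the finger opening in cm, from 0 to 9.18, then the shift along the world's x, y, z in cm, then the turn about the world's z in degrees. A call has exactly 8 rows; each row is the pose to reach, as a shift and turn from the pose commanded when the call began; what a row does not reach only later rows make up. A row lasts 1/10 s, in which the tool goes at most 50 mm and 8.59 degrees, less where a joint would pass 70% of its speed; a pose out of reach is approached as far as the arm can. A call with a gripper value outside its range is refused whole. The fingers move at their own pace and stop on an object; FORCE is the grip in N (left out, the last holds). Time passes only in rows, so rows that repeat a pose let the fingers close, or fill a call up. It gives the time, the measured TCP pose, the force, the opening and the grip force at its end, in the units of the state.
- sense(): the state, without advancing time (a new reading comes with each control period).
- read_camera(name): name is "side" or "top"; returns a dict with "frame" (400x640x3 uint8, blue, green, red), "fx", "fy", "cx", "cy" (pixels), "view" (4x4, takes a point from world to camera coordinates). Camera axes: x right, y down, z forward; pixel columns grow to the right and rows downward; lengths in m; the calibration is good to about 2 mm. A picture is of the moment at which its call begins. There is no depth.
- close_job(): hands the job in; it is judged then, once.
The state is a dict: "clock": time; "joint_pos": joint angles; "qvel": joint speeds; "joint_efforts": joint torques, N m; "eef_pos": TCP position; "eef_rot": TCP orientation; "wrist_force": force on the tool from outside, world axes, zero at the start; "wrist_torque": the same for the moment, N m; "gripper_width": opening from 0.0 (shut) to 1.0 (fully open); "grip_force": force on a finger pad.
Only numpy, scipy, OpenCV 4.12 (cv2) and the standard library are available. Lean on these libraries where they do the work, as an engineer would, in place of code of your own. Each camera call takes 0.05 s, during which the arm holds its last target. There are 200 camera calls.

## Working session

There is one attempt and no reset: what is moved stays moved. The work goes in short steps, Python scripts to look and compute and a shell command to move; the robot and the scene stay as the last step left them, time stands still between calls to the robot, and variables do not carry over. Pictures are saved under pics/ and viewed, at most 18 in all, crops included, and the job is handed in when it is done.

```bash
mkdir -p pics; cat > h.py <<'E'
import numpy as np, cv2
from station import sense, read_camera, close_job
def px(c,p):
    q=c["view"]@np.append(p,1.0); return c["fx"]*q[0]/q[2]+c["cx"], c["fy"]*q[1]/q[2]+c["cy"]
def ray(c,u,v,z):
    V=np.array(c["view"]); R=V[:3,:3]; o=-R.T@V[:3,3]
    d=R.T@np.array([(u-c["cx"])/c["fx"],(v-c["cy"])/c["fy"],1]); return o+d*(z-o[2])/d[2]
E
python3 - <<'E'
from h import *
for n in("top","side"):
    c=read_camera(n); cv2.imwrite(f"pics/{n}0.png",c["frame"]); V=np.array(c["view"]); print(n,c["fx"],c["cx"],c["cy"],(-V[:3,:3].T@V[:3,3]).round(3),V[:3,:3].round(2).tolist())
print(sense())
E
```

```text
top 395.8870570400219 317.43546420679604 198.12049326485615 [0.391 0.183 1.46 ] [[0.03, -1.0, 0.0], [-1.0, -0.03, -0.07], [0.07, 0.0, -1.0]]
side 449.1799636716853 314.8240165957937 201.5993300185065 [ 0.486 -1.29   0.682] [[1.0, -0.0, -0.02], [-0.02, -0.4, -0.91], [-0.01, 0.91, -0.4]]
{'clock': 0.1, 'joint_pos': array([-1.40303898e+00,  3.42626613e-01,  1.52489297e+00, -1.73289653e-05,
        1.27539271e+00, -1.45975754e-01]), 'qvel': array([ 0.00059553, -0.00169112, -0.0027342 ,  0.00102837, -0.00053238,
        0.00048694]), 'joint_efforts': array([ 1.70892075e-03, -4.32004130e+01, -2.44694120e+01,  7.18803238e-02,
        5.26112714e-02, -4.83172892e-05]), 'eef_pos': array([ 0.16199049, -0.49901716,  0.22613813]), 'eef_rot': array([-3.14028464e+00, -1.75555858e-04,  3.13738039e-01]), 'wrist_force': array([-0.04651858, -0.23476945, -0.3993023 ]), 'wrist_torque': array([0.02090981, 0.00110007, 0.02723003]), 'grip_force': 0.0, 'gripper_width': 1.0041903258504479}
```

View pics/top0.png

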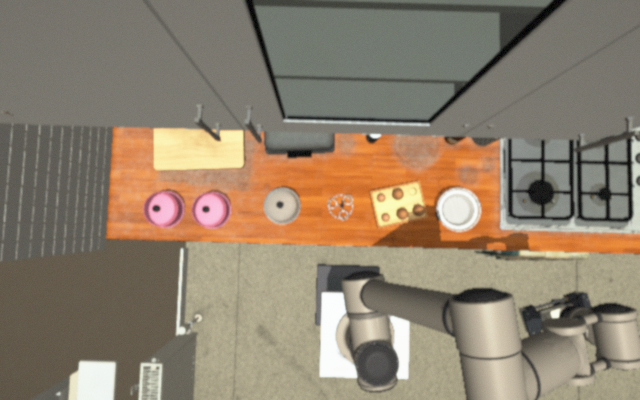

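View pics/side0.png

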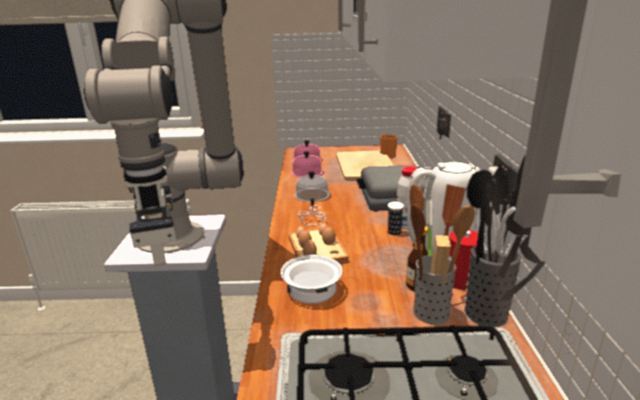

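Top picture: the lid candidates are grey/clear (282,205) and pink (163,208) and (211,208). The clear one fits the description. The rack is at (341,207), the board at (398,204) and the cooker at (459,209). I'll confirm with an enlarged crop.

```bash
python3 - <<'E'
from h import *
f=np.mean([read_camera("top")["frame"].astype(float) for _ in range(6)],0).astype(np.uint8)
cv2.imwrite("pics/avg.png",f)
a=cv2.resize(f[180:236,258:370],None,fx=7,fy=7,interpolation=cv2.INTER_CUBIC)
cv2.imwrite("pics/cA.png",a[:392])
b=cv2.resize(f[175:240,365:485],None,fx=6.5,fy=6.5,interpolation=cv2.INTER_CUBIC)
cv2.imwrite("pics/cB.png",b)
E
```

```text
(no output)
```

View pics/cA.png

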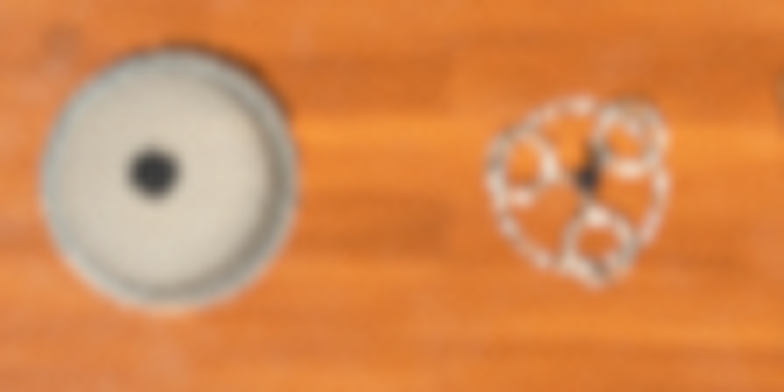

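View pics/cB.png

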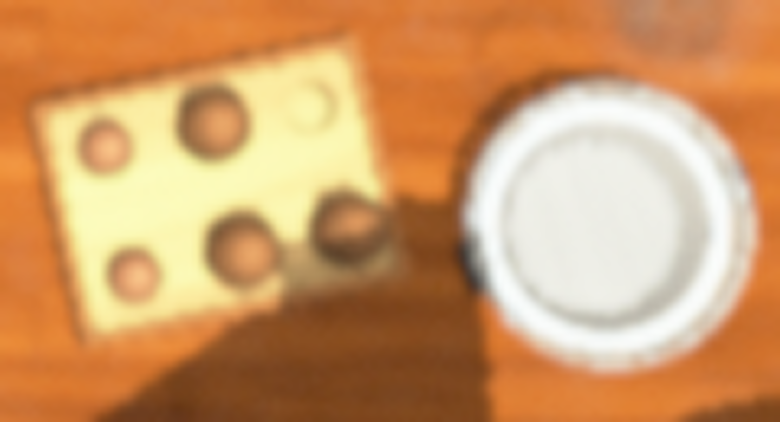

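Crop A: the clear lid's rim is centred at about (170,177), with its knob at (154,174). The rack's grip is at (587,178) and its rings at (630,138), (598,247) and (520,172).
Crop B: large eggs at (212,122), (240,248) and (349,228); small ones at (104,146) and (134,274). The cooker's lip is centred at (611,224).

```bash
python3 - <<'E'
from h import *
c=read_camera("top")
A=lambda x,y:((x+.5)/7-.5+258,(y+.5)/7-.5+180)
B=lambda x,y:((x+.5)/6.5-.5+365,(y+.5)/6.5-.5+175)
def show(n,p,z): print(n,(ray(c,*p,z)[:2]*1000).round(1))
show("lidrim",A(170,177.5),.003); show("knob",A(154,174),.097)
show("grip",A(588,177),.075)
for q in((630,138),(598,247),(520,172)): show("ring",A(*q),.032)
co=np.array([ray(c,*B(*q),.023)[:2] for q in((33,103),(352,35),(400,270),(85,338))])*1000
print("board",co.round(1).tolist(),co.mean(0).round(1))
show("cookerlip",B(611,224),.058)
ex=(co[0]+co[1]-co[2]-co[3]); yaw=np.arctan2(ex[1],ex[0]); ey=co[0]+co[3]-co[1]-co[2]; print(np.degrees(yaw),np.degrees(np.arctan2(-ey[0],ey[1])))
R=np.array([[np.cos(yaw),-np.sin(yaw)],[np.sin(yaw),np.cos(yaw)]])
for n,q,h in(("E1",(212,122),(36,0)),("E2",(240,248),(-36,0)),("E3",(349,228),(-36,-60)),("s1",(104,146),(36,60)),("s2",(134,274),(-36,60)),("empty",(312,104),(36,-60))):
    show(n,B(*q),.022 if n=="empty" else .042); print("   hollow",(co.mean(0)+R@np.array(h)).round(1))
s=sense(); p=s["eef_pos"]; print(p,s["eef_rot"],s["clock"])
E
```

```text
lidrim [463.6 313.5]
knob [460.4 313. ]
grip [466.4  97.9]
ring [489.6  74.1]
ring [432.8  89.3]
ring [470.3 130.5]
board [[524.9, -6.2], [568.6, -184.7], [437.4, -213.0], [394.4, -37.9]] [ 481.3 -110.5]
cookerlip [ 464.7 -318.2]
12.894453425405521 13.768668058724733
E1 [ 515.5 -103. ]
   hollow [ 516.4 -102.4]
E2 [ 446.3 -119.4]
   hollow [ 446.2 -118.5]
E3 [ 459.1 -179.4]
   hollow [ 459.6 -177. ]
s1 [500.5 -43.5]
   hollow [503.  -43.9]
s2 [430.3 -61.3]
   hollow [432.8 -60. ]
empty [ 529.1 -162.9]
   hollow [ 529.8 -160.9]
[ 0.16206705 -0.49934126  0.2266708 ] [-3.14154788e+00 -2.59198971e-06  3.13758583e-01] 0.45
```

```bash
python3 -m handwheel '[[[6,25,10,0,0],[6,25,10,0,0],[6,25,10,0,0],[6,25,10,0,0],[6,25,10,0,0],[6,25,10,0,0],[6,27,20,0,0],[6,27,30,0,0]]]' 20; python3 -m handwheel '[[[6,3.4,36,-5,0],[6,3.4,36,-5,0],[6,3.4,36,-5,0],[6,3.4,36,-5,0],[6,3.4,36,-5,0],[6,3.4,36,-5,0],[6,3.4,36,-5,0],[6,3.4,36,-5,0]]]'; python3 -c "
from h import *
s=sense();print(s['eef_pos'],s['eef_rot'],s['joint_pos'])"
```

```text
clock: 1.25
eef_pos: [0.4261, -0.2993, 0.2259]
eef_rot: [-3.141, 0.0, 0.313]
wrist_force: [1.5, -0.4, 0.5]
gripper_width: 0.653
grip_force: 0.0
clock: 2.05
eef_pos: [0.4586, 0.0635, 0.1763]
eef_rot: [-3.14, 0.0, 0.318]
wrist_force: [0.9, -1.0, 0.1]
gripper_width: 0.654
grip_force: 0.0
[0.45863987 0.06351313 0.17625889] [-3.14040297e+00  3.91411017e-04  3.17650104e-01] [-2.88434692e-02  2.81242808e-01  1.76428357e+00  1.10821071e-03
  1.09683869e+00  1.22379681e+00]
```

```bash
python3 -m handwheel '[[[6,0.7,3.4,-4,0],[6,0.7,3.4,-6,0],[6,0.7,3.4,-7.5,0],[6,0.7,3.4,-7.5,0],[6,0.7,3.4,-7.5,0],[6,0.7,3.4,-7.5,0],[6,0.7,3.4,-7.5,0],[6,0.7,3.4,-7.5,0]]]'; python3 - <<'E'
from h import *
s=sense();print(s['eef_pos'])
c=read_camera("side"); u,v=px(c,[.465,.098,.06]); u=int(u);v=int(v)
a=c["frame"][v-40:v+35,u-50:u+50]; A=cv2.resize(a,None,fx=6,fy=6,interpolation=cv2.INTER_CUBIC)
t=read_camera("top"); u,v=px(t,[.465,.098,.06]);u=int(u);v=int(v)
b=cv2.resize(t["frame"][v-37:v+38,u-16:u+17],None,fx=6,fy=6,interpolation=cv2.INTER_CUBIC)
cv2.imwrite("pics/d.png",np.hstack([A,b]))
E
```

```text
clock: 2.85
eef_pos: [0.4667, 0.0934, 0.1024]
eef_rot: [3.141, -0.001, 0.313]
wrist_force: [0.2, -0.5, -0.5]
gripper_width: 0.651
grip_force: 0.0
[0.46666664 0.09337983 0.10244397]
```

View pics/d.png

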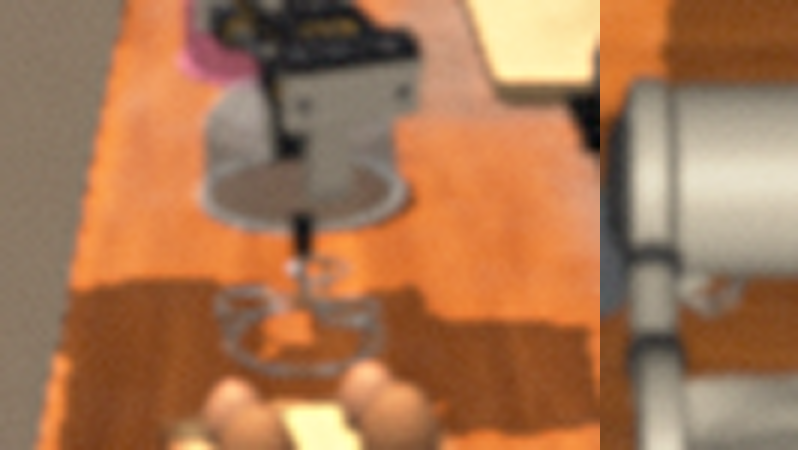

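The side view shows the rack's grip (crop 303,235) below the open fingers, clear of them.

```bash
python3 -m handwheel '[[[5,-0.1,0.4,-2,0],[5,-0.1,0.4,-4,0],[5,-0.1,0.4,-5.2,0],[5,-0.1,0.4,-5.2,0],[0,-0.1,0.4,-5.2,0],[0,-0.1,0.4,-5.2,0],[0,-0.1,0.4,-5.2,0],[0,-0.1,0.4,-5.2,0]]]' 20; python3 -m handwheel '[[[0,0,0,0,0],[0,0,0,0,0],[0,0,0,0,0],[0,0,0,0,0],[0,0,0,3,0],[0,0,0,7,0],[0,0,0,11,0],[0,0,0,11,0]]]'
```

```text
clock: 3.75
eef_pos: [0.4656, 0.0975, 0.0503]
eef_rot: [3.141, -0.001, 0.314]
wrist_force: [0.4, 0.5, -0.2]
gripper_width: 0.245
grip_force: 0.0
clock: 4.55
eef_pos: [0.4682, 0.0977, 0.1644]
eef_rot: [3.139, -0.009, 0.314]
wrist_force: [0.8, -0.1, -1.7]
gripper_width: 0.147
grip_force: 20.0
```

```bash
python3 -m handwheel '[[[0,0,-4.5,0,0],[0,0,-9.5,0,0],[0,0,-14.5,0,0],[0,0,-19.5,0,0],[0,0,-24.5,0,0],[0,0,-29.5,0,0],[0,0,-34.5,0,0],[0,0,-38,0,0]]]'; python3 -m handwheel '[[[0,0,-2.5,0,0],[0,0,-3.5,0,0],[0,0,-3.5,0,0],[0,0,-3.5,0,0],[0,0,-3.5,0,0],[0,0,-3.5,0,0],[0,0,-3.5,0,0],[0,0,-3.5,0,0]]]';  python3 - <<'E'
from h import *
s=sense();print(s['eef_pos'])
t=read_camera("top"); c=read_camera("side"); u,v=px(c,[.465,-.318,.1]); u=int(u);v=int(v)
a=c["frame"][v-50:v+50,u-50:u+50]; A=cv2.resize(a,None,fx=5,fy=5,interpolation=cv2.INTER_CUBIC)
print(u,v, px(c,[s['eef_pos'][0],s['eef_pos'][1],s['eef_pos'][2]-.049]),px(c,[.465,-.318,.06]))
cv2.imwrite("pics/e.png",A)
E
```

```text
clock: 5.35
eef_pos: [0.4642, -0.2854, 0.1583]
eef_rot: [-3.141, 0.001, 0.312]
wrist_force: [0.7, -0.2, -1.4]
gripper_width: 0.148
grip_force: 20.0
clock: 6.15
eef_pos: [0.4654, -0.317, 0.1599]
eef_rot: [3.141, -0.0, 0.314]
wrist_force: [0.0, 0.3, -3.0]
gripper_width: 0.148
grip_force: 20.0
[ 0.46540713 -0.31701714  0.15992225]
311 257 (np.float64(311.6900925735704), np.float64(253.21562146976413)) (np.float64(312.08481173935667), np.float64(270.8177773970659))
```

View pics/e.png

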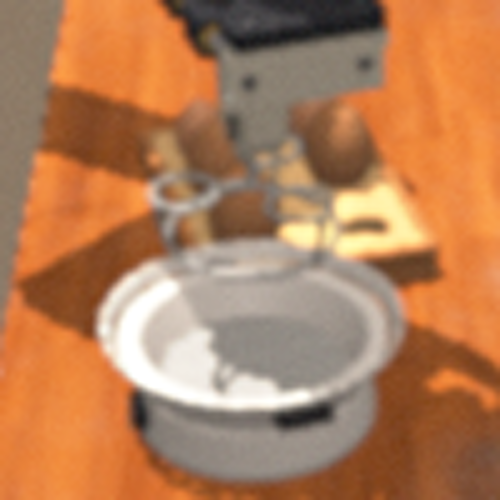

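The rack hangs over the bowl: its foot ring is centred at crop x 247 and the cooker lip at 252, about 2.5 mm apart. I'll shift +2 mm in x and lower.

```bash
python3 -m handwheel '[[[0,0.2,-0.1,-2,0],[0,0.2,-0.1,-4,0],[0,0.2,-0.1,-5,0],[0,0.2,-0.1,-5.5,0],[0,0.2,-0.1,-6,0],[0,0.2,-0.1,-6.5,0],[0,0.2,-0.1,-6.8,0],[0,0.2,-0.1,-6.8,0]]]'; python3 -m handwheel '[[[0,0,0,-0.2,0],[0,0,0,-0.4,0],[0,0,0,-0.6,0],[0,0,0,-0.8,0],[0,0,0,-0.9,0],[0,0,0,-1,0],[0,0,0,-1,0],[0,0,0,-1,0]]]'
```

```text
clock: 7.05
eef_pos: [0.4672, -0.3184, 0.0916]
eef_rot: [-3.141, 0.0, 0.314]
wrist_force: [-0.1, 0.2, -2.2]
gripper_width: 0.146
grip_force: 20.0
clock: 7.85
eef_pos: [0.4664, -0.3175, 0.0833]
eef_rot: [-3.14, 0.001, 0.314]
wrist_force: [-7.6, 6.3, 14.7]
gripper_width: 0.146
grip_force: 20.0
```

```bash
python3 -m handwheel '[[[0,0,0,0.2,0],[0,-0.15,0.12,0.2,0],[0,-0.15,0.12,0.2,0],[0,-0.15,0.12,0,0],[0,-0.15,0.12,0,0],[0,-0.15,0.12,0,0],[0,-0.15,0.12,0,0],[0,-0.15,0.12,0,0]]]'; python3 -m handwheel '[[[0,0,0,0,0],[0,0,0,-0.1,0],[0,0,0,-0.1,0],[0,0,0,-0.2,0],[0,0,0,-0.2,0],[0,0,0,-0.2,0],[0,0,0,-0.2,0],[0,0,0,-0.2,0]]]'
```

```text
clock: 8.65
eef_pos: [0.4657, -0.3173, 0.0816]
eef_rot: [-3.141, 0.0, 0.314]
wrist_force: [-0.3, 0.0, -2.8]
gripper_width: 0.146
grip_force: 20.0
clock: 9.45
eef_pos: [0.466, -0.3173, 0.0802]
eef_rot: [3.141, -0.0, 0.314]
wrist_force: [-1.2, 3.5, 5.4]
gripper_width: 0.149
grip_force: 20.0
```

```bash
python3 -m handwheel '[[[5,0,0,0.1,0],[5,0,0,0.1,0],[5,0,0,0.1,0],[5,0,0,0.1,0],[5,0,0,3,0],[5,0,0,7,0],[5,0,0,12,0],[5,0,4,12,0]]]' 15; python3 -m handwheel '[[[5.4,0,5,0,8.5],[5.4,0,10,0,17],[5.4,0,15,0,25.5],[5.4,0,20,0,34],[5.4,0,20,0,42.5],[5.4,0,20,0,51],[5.4,0,20,0,59.5],[5.4,0,20,0,68]]]'; python3 - <<'E'
from h import *
s=sense();print(s['eef_pos'],s['eef_rot'])
f=[read_camera(n) for n in("side","top")]
o=[]
for c in f:
    u,v=px(c,[.465,-.318,.06]); u=int(u);v=int(v)
    o.append(cv2.resize(c["frame"][v-30:v+30,u-33:u+33],None,fx=6,fy=6,interpolation=cv2.INTER_CUBIC)); print(u,v)
cv2.imwrite("pics/f.png",np.hstack(o))
E
```

```text
clock: 10.25
eef_pos: [0.4688, -0.2826, 0.2064]
eef_rot: [3.128, -0.007, 0.31]
wrist_force: [1.2, 0.3, -0.6]
gripper_width: 0.548
grip_force: 0.0
clock: 11.05
eef_pos: [0.4658, -0.077, 0.1997]
eef_rot: [3.141, 0.0, 1.507]
wrist_force: [-0.5, 0.1, 0.4]
gripper_width: 0.588
grip_force: 0.0
[ 0.46576462 -0.07703432  0.19971212] [3.14141868e+00 1.45951583e-04 1.50733095e+00]
312 270
458 208
```

View pics/f.png

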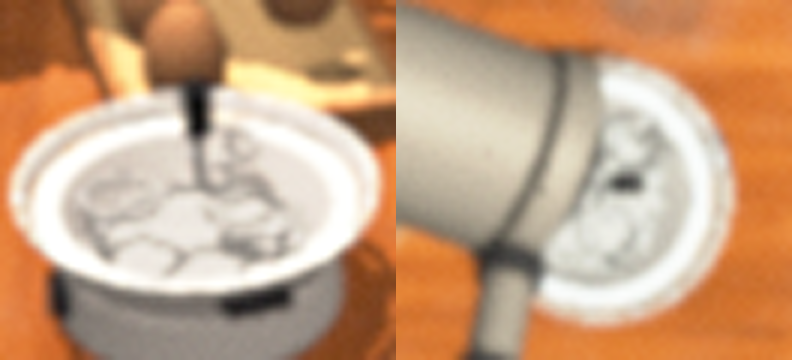

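The rack stands home in the bowl. In the side crop the rings are at (120,190), (235,148) and (250,215), with the grip upright. Next is egg E3.

```bash
python3 -m handwheel '[[[5.6,-0.6,-4.5,0,8.5],[5.6,-0.6,-8.5,0,17],[5.6,-0.6,-10.1,-4,17],[5.6,-0.6,-10.1,-8,17],[5.6,-0.6,-10.1,-10,17],[5.6,-0.6,-10.1,-10,17],[5.6,-0.6,-10.1,-10,17],[5.6,-0.6,-10.1,-10,17]]]'; python3 - <<'E'
from h import *
s=sense();print(s['eef_pos'],s['eef_rot'])
c=read_camera("side"); S=lambda x,y:((x+.5)/6-.5+312-33,(y+.5)/6-.5+270-30)
P=np.array([ray(c,*S(*q),.063)[:2]*1000 for q in((120,190),(235,148),(250,215))]); d=P-P.mean(0); print(P.round(1),np.degrees(np.arctan2(d[:,1],d[:,0])),np.hypot(*d.T))
u,v=px(c,[.4595,-.178,.05]);u=int(u);v=int(v)
cv2.imwrite("pics/g.png",cv2.resize(c["frame"][v-45:v+35,u-45:u+45],None,fx=6,fy=6,interpolation=cv2.INTER_CUBIC)); print(u,v,px(c,[.4595,-.178,.04]))
E
```

```text
clock: 11.95
eef_pos: [0.4607, -0.1787, 0.1012]
eef_rot: [3.139, 0.002, 1.796]
wrist_force: [0.2, 0.5, 0.5]
gripper_width: 0.609
grip_force: 0.0
[ 0.46074644 -0.17867298  0.10120602] [3.13940445e+00 1.96919955e-03 1.79626865e+00]
[[ 431.  -323.3]
 [ 479.7 -292.1]
 [ 485.5 -344.4]] [-174.43791679   62.8202275   -50.61897504] [34.54194727 31.27848437 31.66684432]
310 246 (np.float64(310.53252325002586), np.float64(249.96952048267744))
```

View pics/g.png

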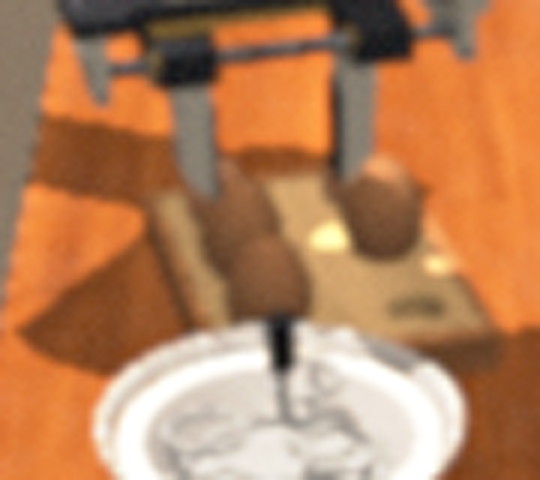

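The crop shows E3 (270,280) midway between the fingers (inner faces at x 215 and 335). The empty hollow is at (415,308). Lower and grip.

```bash
python3 -m handwheel '[[[5.6,-0.1,0.05,-3,0],[5.6,-0.1,0.05,-6,0],[5.6,-0.1,0.05,-7.4,0],[5.6,-0.1,0.05,-7.4,0],[5.6,-0.1,0.05,-7.4,0],[0,-0.1,0.05,-7.4,0],[0,-0.1,0.05,-7.4,0],[0,-0.1,0.05,-7.4,0]]]' 8; python3 -m handwheel '[[[0,0,0,0,0],[0,0,0,0,0],[0,0,0,0,0],[0,0,0,0,0],[0,0,0,0,0],[0,0,0,0,0],[0,0,0,0,0],[0,0,0,0,0]]]'
```

```text
clock: 12.8
eef_pos: [0.4569, -0.1781, 0.0266]
eef_rot: [-3.138, -0.0, 1.799]
wrist_force: [-9.3, -4.7, 7.3]
gripper_width: 0.442
grip_force: 8.0
clock: 13.6
eef_pos: [0.4569, -0.1782, 0.0266]
eef_rot: [-3.138, -0.0, 1.798]
wrist_force: [-10.0, -3.9, 6.8]
gripper_width: 0.446
grip_force: 8.0
```

```bash
python3 -m handwheel '[[[0,-0.25,-0.05,0,0],[0,-0.25,-0.05,0,0],[0,-0.25,-0.05,1,0],[0,-0.25,-0.05,4,0],[0,-0.25,-0.05,8,0],[0,-0.25,-0.05,11,0],[0,-0.25,5,11,0],[0,-0.25,10,11,0]]]'; python3 -m handwheel '[[[0,0,5,2,0],[0,0,10,2,0],[0,0,15,2,0],[0,0,16,2,0],[0,0,16,2,0],[0,0,16,2,0],[0,0,16,2,0],[0,0,16,2,0]]]';  python3 - <<'E'
from h import *
f=np.mean([read_camera("top")["frame"].astype(float) for _ in range(4)],0).astype(np.uint8)
c=read_camera("top"); u,v=px(c,[.465,-.318,.06]);u=int(u);v=int(v);print(u,v)
A=cv2.resize(f[v-24:v+24,u-24:u+24],None,fx=8,fy=8,interpolation=cv2.INTER_CUBIC)
c=read_camera("side"); u,v=px(c,[.465,-.318,.06]);u=int(u);v=int(v);print(u,v)
B=cv2.resize(c["frame"][v-24:v+24,u-24:u+24],None,fx=8,fy=8,interpolation=cv2.INTER_CUBIC)
cv2.imwrite("pics/r.png",np.hstack([A,B]))
E
```

```text
clock: 14.4
eef_pos: [0.4572, -0.0781, 0.1375]
eef_rot: [3.138, 0.002, 1.794]
wrist_force: [0.1, 0.7, -0.6]
gripper_width: 0.445
grip_force: 8.0
clock: 15.2
eef_pos: [0.4564, 0.0804, 0.1557]
eef_rot: [-3.141, 0.0, 1.795]
wrist_force: [-0.2, 0.0, -1.1]
gripper_width: 0.442
grip_force: 8.0
458 208
312 270
```

View pics/r.png

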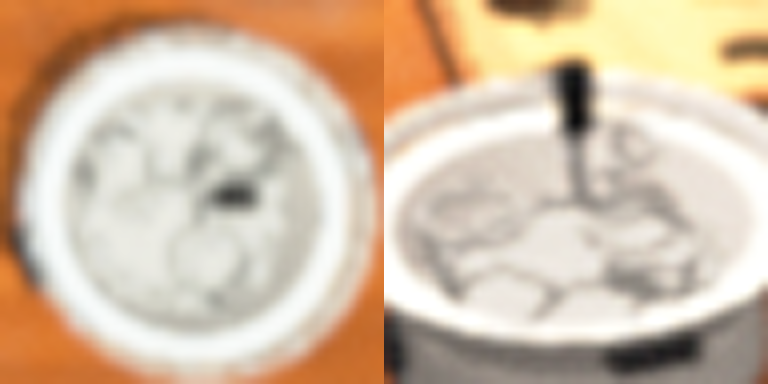

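The top crop shows the rings at about (207,252), (115,158) and (243,138), and the cooker lip centred at about (198,200). The side crop has them at (88,213), (248,145) and (258,224).

```bash
python3 - <<'E'
from h import *
def an(P):
    d=P-P.mean(0); a=np.degrees(np.arctan2(d[:,1],d[:,0])); print(P.round(1).tolist(),P.mean(0).round(1),a.round(1),(a%120).round(1),np.hypot(*d.T).round(1))
c=read_camera("top"); T=lambda x,y:((x+.5)/8-.5+434,(y+.5)/8-.5+184)
an(np.array([ray(c,*T(*q),.063)[:2]*1000 for q in((207,252),(115,158),(243,138))])); print(ray(c,*T(198,200),.058),ray(c,*T(234,196),.105))
c=read_camera("side"); S=lambda x,y:((x+.5)/8-.5+288,(y+.5)/8-.5+246)
an(np.array([ray(c,*S(*q),.063)[:2]*1000 for q in((88,213),(248,145),(258,224))])); print(ray(c,*S(190,70),.111))
# template fit in the top image: project 3 ring circles, score darkness
f=np.mean([read_camera("top")["frame"].astype(float) for _ in range(3)],0).mean(2)
c=read_camera("top"); t=np.linspace(0,2*np.pi,40,endpoint=False); best=[]
g=cv2.GaussianBlur(f.astype(np.float32),(0,0),4)-f.astype(np.float32)
for yaw in np.arange(0,120,2.):
  for x in np.arange(.460,.4705,.001):
    for y in np.arange(-.323,-.312,.001):
      pts=[]
      for k in range(3):
        a=np.radians(yaw+120*k); pts+=[(x+.034*np.cos(a)+.0155*np.cos(b),y+.034*np.sin(a)+.0155*np.sin(b),.0615) for b in t]
      Q=np.c_[np.array(pts),np.ones(len(pts))]@np.array(c["view"]).T
      u=(c["fx"]*Q[:,0]/Q[:,2]+c["cx"]).astype(np.float32);v=(c["fy"]*Q[:,1]/Q[:,2]+c["cy"]).astype(np.float32)
      best.append((cv2.remap(g,u[None],v[None],1).mean(),yaw,x,y))
best.sort(reverse=True); print(np.round(best[:6],4))
E
```

```text
[[443.2, -319.6], [483.6, -278.7], [494.1, -335.3]] [ 473.6 -311.2] [-164.6   73.   -49.6] [75.4 73.  70.4] [31.5 34.  31.6]
[ 0.46635459 -0.31727763  0.058     ] [ 0.46598919 -0.31594043  0.105     ]
[[431.1, -327.6], [481.8, -289.5], [484.5, -336.0]] [ 465.8 -317.7] [-164.1   60.5  -44.4] [75.9 60.5 75.6] [36.1 32.5 26.2]
[ 0.46449635 -0.32245205  0.111     ]
[[12.0989 64.      0.463  -0.312 ]
 [12.0598 64.      0.464  -0.312 ]
 [12.055  66.      0.463  -0.312 ]
 [12.01   66.      0.464  -0.312 ]
 [11.8857 66.      0.462  -0.312 ]
 [11.8789 68.      0.463  -0.312 ]]
```

```bash
cat > fit.py <<'E'
from h import *
t=np.linspace(0,2*np.pi,60,endpoint=False)
def model(yaw,zb):
    P=[(.034*np.cos(np.radians(yaw+120*k))+.0155*np.cos(b),.034*np.sin(np.radians(yaw+120*k))+.0155*np.sin(b),zb+.0305) for k in range(3) for b in t]
    P+=[(.0435*np.cos(b),.0435*np.sin(b),zb+.002) for b in t]
    return np.array(P)
def fit(views,x0,y0,zb,rx,yaws,sig=4):
    out=[]
    for yaw in yaws:
        M=model(yaw,zb)
        for x in np.arange(x0-rx,x0+rx+1e-6,.001):
            for y in np.arange(y0-rx,y0+rx+1e-6,.001):
                s=0
                for c,g in views:
                    Q=np.c_[M+[x,y,0],np.ones(len(M))]@np.array(c["view"]).T
                    u=(c["fx"]*Q[:,0]/Q[:,2]+c["cx"]).astype(np.float32);v=(c["fy"]*Q[:,1]/Q[:,2]+c["cy"]).astype(np.float32)
                    s+=cv2.remap(g,u[None],v[None],1).mean()
                out.append((s,yaw,x,y))
    out.sort(reverse=True); return np.round(out[:5],4)
def feat(f,sgn,sig=4):
    f=f.astype(np.float32); return sgn*(cv2.GaussianBlur(f,(0,0),sig)-f)
E
python3 - <<'E'
from fit import *
c=read_camera("top"); a=cv2.imread("pics/avg.png")[:,:,0]
print("orig",fit([(c,feat(a,-1))],.465,.098,0,.004,np.arange(0,120,2.)))
T=(c,feat(c["frame"].mean(2),1)); s=read_camera("side"); S=(s,feat(s["frame"].mean(2),1))
for n,v in(("top",[T]),("side",[S])): print(n,fit(v,.465,-.318,.031,.003,np.arange(0,120,2.)))
E
```

```text
orig [[43.6802 76.      0.465   0.098 ]
 [43.5088 74.      0.465   0.098 ]
 [43.122  76.      0.466   0.098 ]
 [43.0872 76.      0.464   0.098 ]
 [43.0513 76.      0.465   0.097 ]]
top [[ 8.4602 64.      0.462  -0.315 ]
 [ 8.4363 66.      0.462  -0.315 ]
 [ 8.3667 64.      0.463  -0.315 ]
 [ 8.2721 66.      0.463  -0.315 ]
 [ 8.2455 62.      0.462  -0.315 ]]
side [[12.4935 74.      0.464  -0.321 ]
 [12.2947 74.      0.465  -0.321 ]
 [12.2543 74.      0.463  -0.321 ]
 [12.2201 72.      0.464  -0.321 ]
 [12.2013 72.      0.465  -0.321 ]]
```

```bash
python3 -m handwheel '[[[0,0.2,-4.5,0,-4],[0,0.5,-9.5,0,-8],[0,0.7,-14.5,0,-12],[0,1,-19.5,0,-16],[0,1.2,-24.5,0,-20],[0,1.5,-29.5,0,-24],[0,1.8,-34,0,-28],[0,1.84,-36.5,0,-28]]]'; python3 -m handwheel '[[[0,0,0,0,0],[0,0,0,-2,0],[0,0,0,-4,0],[0,0,0,-5.5,0],[0,0,0,-6.5,0],[0,0,0,-6.5,0],[0,0,0,-6.5,0],[0,0,0,-6.5,0]]]'; python3 - <<'E'
from h import *
s=sense();print(s['eef_pos'],s['eef_rot'])
c=read_camera("side"); u,v=px(c,[.465,-.318,.07]);u=int(u);v=int(v);print(u,v)
B=cv2.resize(c["frame"][v-35:v+30,u-35:u+35],None,fx=8,fy=8,interpolation=cv2.INTER_CUBIC)
cv2.imwrite("pics/p.png",B)
E
```

```text
clock: 16.7
eef_pos: [0.4745, -0.2869, 0.1556]
eef_rot: [3.141, 0.001, 1.304]
wrist_force: [1.3, 0.8, -1.6]
gripper_width: 0.444
grip_force: 8.0
clock: 17.5
eef_pos: [0.4752, -0.2834, 0.0917]
eef_rot: [3.14, 0.001, 1.309]
wrist_force: [-0.2, 0.6, -1.3]
gripper_width: 0.443
grip_force: 8.0
[ 0.47519288 -0.28340797  0.09166502] [3.13998806e+00 6.35864315e-04 1.30891590e+00]
311 267
```

View pics/p.png

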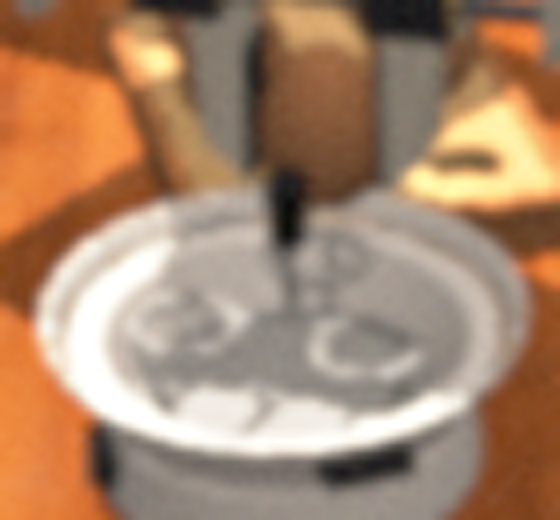

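Shaded, the rings read clearly: (185,322), (367,345) and the back one (340,255). The egg's axis is at x 320, so I'll compare these in world coordinates.

```bash
python3 - <<'E'
from h import *
c=read_camera("side"); S=lambda x,y:((x+.5)/8-.5+276,(y+.5)/8-.5+232)
P=np.array([ray(c,*S(*q),.063)[:2]*1000 for q in((185,322),(340,255),(367,345))]);d=P-P.mean(0);a=np.degrees(np.arctan2(d[:,1],d[:,0])); print(P.round(1).tolist(),P.mean(0).round(1),(a%120).round(1),np.hypot(*d.T).round(1))
for p in P/1000-0: pass
print("lip",ray(c,*S(284,310),.058)*1000,"grip",ray(c,*S(289,180),.111)*1000)
# egg: widest at z=.0917-.0116+.025
print("egg",ray(c,*S(320,110),.105)*1000)
T=lambda p:tuple(((np.array(px(c,p))-[276,232]+.5)*8-.5).round(0))
print("pred egg",T([.4752,-.2834,.105]),"pred rings",[T([.466+.034*np.cos(np.radians(k)),-.3173+.034*np.sin(np.radians(k)),.063]) for k in(75,195,-45)],"pred lip",T([.466,-.3173,.06]),"grip",T([.466,-.3173,.111]))
E
```

```text
[[431.3, -325.9], [480.5, -288.2], [488.5, -341.3]] [ 466.8 -318.5] [71.9 65.6 73.6] [36.2 33.2 31.5]
lip [ 462.3136914  -312.40679411   58.        ] grip [ 465.42266567 -321.27916211  111.        ]
egg [ 475.08930112 -267.04433433  105.        ]
pred egg (np.float64(321.0), np.float64(135.0)) pred rings [(np.float64(322.0), np.float64(249.0)), (np.float64(191.0), np.float64(322.0)), (np.float64(372.0), np.float64(345.0))] pred lip (np.float64(295.0), np.float64(313.0)) grip (np.float64(291.0), np.float64(173.0))
```

Both front rings match the model (yaw 75°, within 1.5 mm), and so does the back ring's right edge. Lower the egg.

```bash
python3 -m handwheel '[[[0,0,-0.1,-1,0],[0,0,-0.1,-1.6,0],[0,0,-0.1,-1.9,0],[0,0,-0.1,-2.1,0],[0,0,-0.1,-2.2,0],[0,0,-0.1,-2.3,0],[0,0,-0.1,-2.3,0],[0,0,-0.1,-2.3,0]]]'
```

```text
clock: 18.4
eef_pos: [0.4748, -0.2844, 0.0681]
eef_rot: [3.141, 0.0, 1.309]
wrist_force: [0.1, -0.5, 1.4]
gripper_width: 0.444
grip_force: 8.0
```

```bash
python3 -m handwheel '[[[0,0,0,-0.1,0],[5.4,0,0,-0.1,0],[5.4,0,0,-0.1,0],[5.4,0,0,-0.1,0],[5.4,0,0,1,0],[5.4,0,0,4,0],[5.4,0,0,8,0],[5.4,0,4,8,0]]]'; python3 -m handwheel '[[[5.4,-1,4.5,0,8],[5.4,-2,9,0,16],[5.4,-3.1,12.5,0,24],[5.4,-3.1,12.5,0,28],[5.4,-3.1,12.5,-3,28],[5.4,-3.1,12.5,-5,28],[5.4,-3.1,12.5,-5,28],[5.4,-3.1,12.5,-5,28]]]'; python3 - <<'E'
from h import *
s=sense();print(s['eef_pos'],s['eef_rot'])
c=read_camera("side"); u,v=px(c,[.465,-.25,.07]);u=int(u);v=int(v);print(u,v)
B=cv2.resize(c["frame"][v-45:v+50,u-45:u+55],None,fx=6,fy=6,interpolation=cv2.INTER_CUBIC)
cv2.imwrite("pics/q.png",B)
T=lambda p:tuple(((np.array(px(c,p))-[u-45,v-45]+.5)*6-.5).round(0)); print(T(s['eef_pos']),T([.4437,-.119,.04]))
E
```

```text
clock: 19.2
eef_pos: [0.4777, -0.2491, 0.1536]
eef_rot: [3.13, 0.005, 1.305]
wrist_force: [1.3, 1.4, -1.4]
gripper_width: 0.587
grip_force: 0.0
clock: 20.0
eef_pos: [0.4439, -0.1194, 0.0985]
eef_rot: [3.141, 0.0, 1.797]
wrist_force: [0.5, -0.6, 0.1]
gripper_width: 0.591
grip_force: 0.0
[ 0.44392393 -0.11937929  0.0984714 ] [3.14131902e+00 1.36044253e-04 1.79729392e+00]
312 253
(np.float64(229.0), np.float64(89.0)) (np.float64(233.0), np.float64(195.0))
```

View pics/q.png

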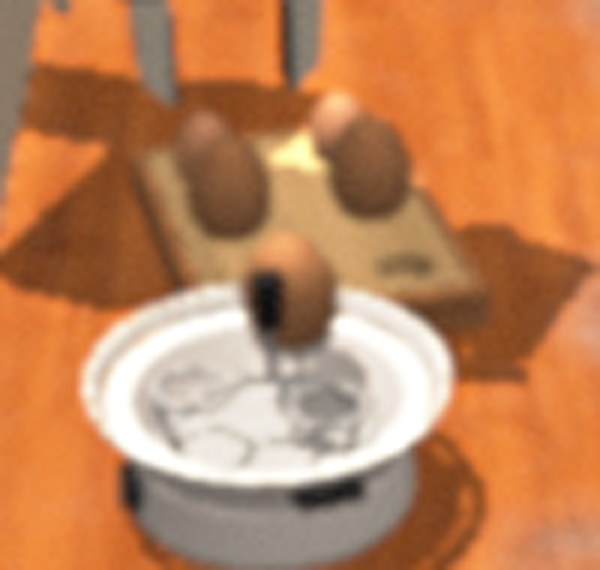

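The first egg stands upright in the back ring (290,290). E2 at (230,192) is where predicted (233,195), centred under the fingers.

```bash
python3 -m handwheel '[[[5.4,0,0,-3,0],[5.4,0,0,-6,0],[5.4,0,0,-7.2,0],[5.4,0,0,-7.2,0],[5.4,0,0,-7.2,0],[0,0,0,-7.2,0],[0,0,0,-7.2,0],[0,0,0,-7.2,0]]]' 8; python3 -m handwheel '[[[0,0,0,0,0],[0,0,0,0,0],[0,0,0,0,0],[0,0,0,0,0],[0,0,0,0,0],[0,0,0,0,0],[0,0,0,0,0],[0,0,0,0,0]]]'
```

```text
clock: 20.85
eef_pos: [0.4424, -0.1195, 0.0266]
eef_rot: [-3.14, 0.0, 1.798]
wrist_force: [-7.3, -3.9, 6.6]
gripper_width: 0.443
grip_force: 8.0
clock: 21.65
eef_pos: [0.4425, -0.1196, 0.0266]
eef_rot: [-3.14, 0.0, 1.798]
wrist_force: [-6.5, -3.3, 6.9]
gripper_width: 0.444
grip_force: 8.0
```

```bash
python3 -m handwheel '[[[0,-0.15,-0.05,0,0],[0,-0.15,-0.05,0,0],[0,-0.15,-0.05,1,0],[0,-0.15,-0.05,4,0],[0,-0.15,-0.05,8,0],[0,-0.15,-0.05,12,0],[0,-0.15,-0.05,13.5,-8],[0,-0.15,-0.05,13.5,-16]]]'; python3 -m handwheel '[[[0,0,-4,0,-8],[0,0,-8,0,-16],[0,-0.5,-12,0,-24],[0,-0.8,-16,0,-32],[0,-0.8,-20.6,0,-40],[0,-0.8,-20.6,0,-48],[0,-0.8,-20.6,0,-56],[0,-0.8,-20.6,0,-64]]]'; python3 -m handwheel '[[[0,0,0,0,-8],[0,0,0,-2,-8],[0,0,0,-5,-8],[0,0,0,-6.4,-8],[0,0,0,-6.4,-8],[0,0,0,-6.4,-8],[0,0,0,-6.4,-8],[0,0,0,-6.4,-8]]]'; python3 - <<'E'
from h import *
s=sense();print(s['eef_pos'],np.degrees(s['eef_rot']))
E
```

```text
clock: 22.45
eef_pos: [0.4439, -0.1203, 0.1643]
eef_rot: [3.135, 0.002, 1.513]
wrist_force: [0.2, 0.1, -0.9]
gripper_width: 0.442
grip_force: 8.0
clock: 23.25
eef_pos: [0.4341, -0.3261, 0.1612]
eef_rot: [3.141, -0.0, 0.394]
wrist_force: [-0.4, -0.5, -0.6]
gripper_width: 0.442
grip_force: 8.0
clock: 24.05
eef_pos: [0.4347, -0.3262, 0.0979]
eef_rot: [3.14, -0.001, 0.261]
wrist_force: [0.3, -0.1, 0.3]
gripper_width: 0.445
grip_force: 8.0
[ 0.43468497 -0.3262336   0.09794171] [ 1.79886046e+02 -6.50985551e-02  1.49787264e+01]
```

```bash
python3 -m handwheel '[[[0,-0.15,0,-1.2,0],[0,-0.15,0,-2,0],[0,-0.15,0,-2.4,0],[0,-0.15,0,-2.7,0],[0,-0.15,0,-2.8,0],[0,-0.15,0,-2.9,0],[0,-0.15,0,-3,0],[0,-0.15,0,-3,0]]]'
```

```text
clock: 24.85
eef_pos: [0.4322, -0.3259, 0.0674]
eef_rot: [3.141, 0.001, 0.262]
wrist_force: [-4.6, 0.4, 6.3]
gripper_width: 0.444
grip_force: 8.0
```

```bash
python3 -m handwheel '[[[0,-0.1,0,0,0],[0,-0.1,0,0,0],[5.4,-0.1,0,0,0],[5.4,-0.1,0,0,0],[5.4,-0.1,0,0,0],[5.4,-0.1,0,1,0],[5.4,-0.1,0,5,0],[5.4,-0.1,0,9,0]]]'; python3 -m handwheel '[[[5.4,1,4,1,8],[5.4,3,8,1,16],[5.4,5,12,1,24],[5.4,7,16,1,32],[5.4,8.2,20,1,40],[5.4,8.2,22.3,1,48],[5.4,8.2,22.3,1,56],[5.4,8.2,22.3,1,64]]]'; python3 -m handwheel '[[[5.4,0,0,0,8],[5.4,0,0,0,16],[5.4,0,0,0,24],[5.4,0,0,-3,24],[5.4,0,0,-7,24],[5.4,0,0,-7,24],[5.4,0,0,-7,24],[5.4,0,0,-7,24]]]'; python3 - <<'E'
from h import *
s=sense();print(s['eef_pos'],s['eef_rot'])
c=read_camera("side"); u,v=px(c,[.465,-.25,.07]);u=int(u);v=int(v);print(u,v)
B=cv2.resize(c["frame"][v-45:v+50,u-45:u+55],None,fx=6,fy=6,interpolation=cv2.INTER_CUBIC)
cv2.imwrite("pics/q2.png",B)
T=lambda p:tuple(((np.array(px(c,p))-[u-45,v-45]+.5)*6-.5).round(0)); print(T(s['eef_pos']),T([.5133,-.1027,.04]))
E
```

```text
clock: 25.65
eef_pos: [0.4313, -0.3253, 0.1577]
eef_rot: [-3.14, 0.001, 0.261]
wrist_force: [0.9, -0.1, -0.7]
gripper_width: 0.586
grip_force: 0.0
clock: 26.45
eef_pos: [0.5139, -0.1016, 0.1675]
eef_rot: [3.141, 0.0, 1.386]
wrist_force: [-0.5, -0.8, 0.1]
gripper_width: 0.588
grip_force: 0.0
clock: 27.25
eef_pos: [0.5149, -0.1032, 0.0988]
eef_rot: [3.139, 0.002, 1.797]
wrist_force: [0.2, 0.4, 0.4]
gripper_width: 0.589
grip_force: 0.0
[ 0.51491627 -0.10316519  0.09876671] [3.13879892e+00 1.73417396e-03 1.79738896e+00]
312 253
(np.float64(374.0), np.float64(71.0)) (np.float64(373.0), np.float64(176.0))
```

View pics/q2.png

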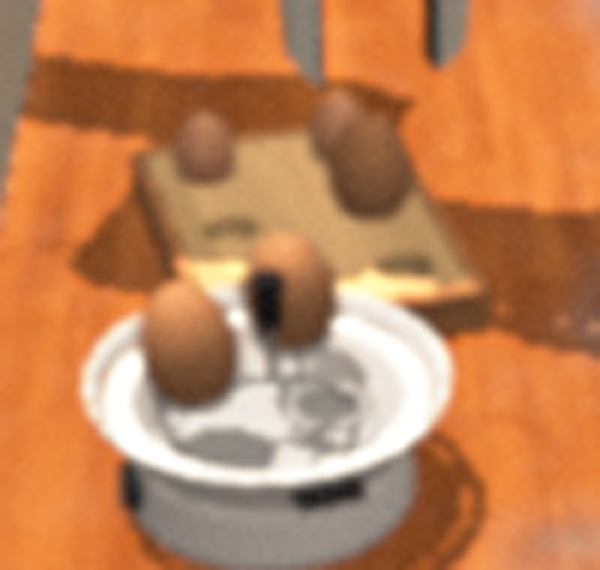

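Two eggs stand upright in the rack, at (190,345) and (290,290). E1 at (370,175) is under the fingers.

```bash
python3 -m handwheel '[[[5.4,-0.2,0,-3,0],[5.4,-0.2,0,-6,0],[5.4,-0.2,0,-7.2,0],[5.4,-0.2,0,-7.2,0],[5.4,-0.2,0,-7.2,0],[0,-0.2,0,-7.2,0],[0,-0.2,0,-7.2,0],[0,-0.2,0,-7.2,0]]]' 8; python3 -m handwheel '[[[0,0,0,0,0],[0,0,0,0,0],[0,0,0,0,0],[0,0,0,0,0],[0,0,0,0,0],[0,0,0,0,0],[0,0,0,0,0],[0,0,0,0,0]]]'
```

```text
clock: 28.1
eef_pos: [0.5121, -0.103, 0.0257]
eef_rot: [3.14, 0.001, 1.798]
wrist_force: [-2.5, -1.2, 3.8]
gripper_width: 0.45
grip_force: 8.0
clock: 28.9
eef_pos: [0.5121, -0.1031, 0.0256]
eef_rot: [3.14, 0.001, 1.797]
wrist_force: [-1.2, -0.8, 6.2]
gripper_width: 0.445
grip_force: 8.0
```

```bash
python3 -m handwheel '[[[0,0,0,0.3,0],[0,0,0,1,0],[0,0,0,4,0],[0,0,0,8,0],[0,0,0,12,0],[0,0,0,13.5,4],[0,0,-4,13.5,8],[0,0,-8,13.5,12]]]'; python3 -m handwheel '[[[0,-1,-4,0,5],[0,-2,-8,0,10],[0,-2.2,-12,0,15],[0,-2.2,-15.8,0,20],[0,-2.2,-15.8,0,20],[0,-2.2,-15.8,-3,20],[0,-2.2,-15.8,-6.4,20],[0,-2.2,-15.8,-6.4,20]]]'; python3 - <<'E'
from h import *
c=read_camera("side"); c=read_camera("side"); s=sense();print(s['eef_pos'],np.degrees(s['eef_rot']))
E
```

```text
clock: 29.7
eef_pos: [0.5121, -0.1829, 0.1612]
eef_rot: [3.14, 0.002, 2.012]
wrist_force: [-0.0, -0.6, -0.8]
gripper_width: 0.443
grip_force: 8.0
clock: 30.5
eef_pos: [0.4873, -0.338, 0.0917]
eef_rot: [-3.141, -0.009, 2.355]
wrist_force: [-1.1, 1.0, -0.2]
gripper_width: 0.444
grip_force: 8.0
[ 0.4897225  -0.34017208  0.09615391] [ 1.79990720e+02 -6.07162357e-02  1.34982910e+02]
```

```bash
python3 -m handwheel '[[[0,0,-0.1,-1.2,0],[0,0,-0.1,-2,0],[0,0,-0.1,-2.3,0],[0,0,-0.1,-2.5,0],[0,0,-0.1,-2.7,0],[0,0,-0.1,-2.8,0],[0,0,-0.1,-2.8,0],[0,0,-0.1,-2.8,0]]]'
```

```text
clock: 31.4
eef_pos: [0.4897, -0.3418, 0.0679]
eef_rot: [3.141, 0.0, 2.356]
wrist_force: [-0.8, -0.6, -0.3]
gripper_width: 0.439
grip_force: 8.0
```

```bash
python3 -m handwheel '[[[0,0,0,-0.15,0],[0,0,0,-0.15,0],[5.4,0,0,-0.15,0],[5.4,0,0,-0.15,0],[5.4,0,0,-0.15,0],[5.4,0,0,1,0],[5.4,0,0,5,0],[5.4,0,0,10,0]]]'; python3 -m handwheel '[[[5.4,-0.5,5,2,-8],[5.4,-1,10,2,-16],[5.4,-1.5,15,2,-24],[5.4,-2,20,2,-32],[5.4,-2.5,25,2,-32],[5.4,-2.8,30,2,-32],[5.4,-2.8,35,2,-32],[5.4,-2.8,39,2,-32]]]'; python3 -m handwheel '[[[5,0,5,0,0],[5,0,10,0,0],[5,0,15,0,0],[5,0,20,0,0],[5,0,25,0,0],[5,0,26.5,0,0],[5,0,26.5,0,0],[5,0,26.5,0,0]]]'; python3 - <<'E'
from h import *
s=sense();print(s['eef_pos'],np.degrees(s['eef_rot']))
c=read_camera("side"); u,v=px(c,[.465,-.318,.08]);u=int(u);v=int(v)
A=cv2.resize(c["frame"][v-30:v+30,u-32:u+32],None,fx=6,fy=6,interpolation=cv2.INTER_CUBIC)
u,v=px(c,[.463,.313,.06]);u=int(u);v=int(v);print(u,v)
B=cv2.resize(c["frame"][v-30:v+30,u-32:u+32],None,fx=6,fy=6,interpolation=cv2.INTER_CUBIC)
cv2.imwrite("pics/l.png",np.hstack([A,B]))
T=lambda p:tuple(((np.array(px(c,p))-[u-32,v-30]+.5)*6-.5).round(0)+[384,0]); print(T(s['eef_pos']),T([.462,.313,.097]),T([.462,.313,0]))
E
```

```text
clock: 32.2
eef_pos: [0.4887, -0.3409, 0.1677]
eef_rot: [-3.141, -0.005, 2.356]
wrist_force: [0.5, -0.5, 0.6]
gripper_width: 0.589
grip_force: 0.0
clock: 33.0
eef_pos: [0.4613, 0.0504, 0.1889]
eef_rot: [3.14, 0.0, 1.797]
wrist_force: [1.1, -0.5, -0.3]
gripper_width: 0.589
grip_force: 0.0
clock: 33.8
eef_pos: [0.4615, 0.3125, 0.188]
eef_rot: [-3.141, 0.001, 1.798]
wrist_force: [0.9, -0.1, -0.5]
gripper_width: 0.541
grip_force: 0.0
[0.46153513 0.31253132 0.18797985] [-1.79993057e+02  3.83623684e-02  1.03004391e+02]
312 180
(np.float64(572.0), np.float64(-6.0)) (np.float64(576.0), np.float64(132.0)) (np.float64(581.0), np.float64(274.0))
```

View pics/l.png

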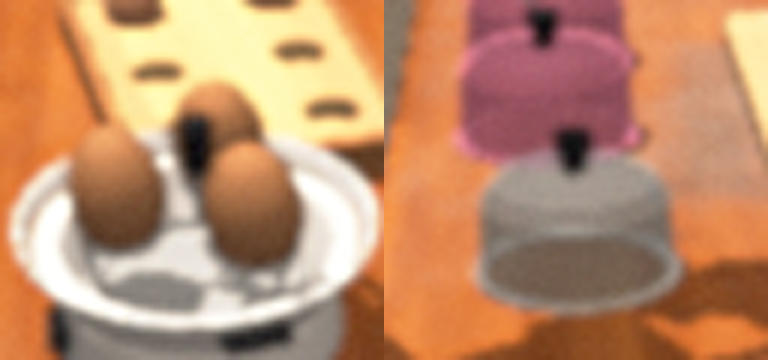

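All three eggs stand upright in the rack. The clear lid's knob (572,150) is below the tool, and the pink look-alike behind it will be left alone.

```bash
python3 -m handwheel '[[[5,0,0.05,-4,0],[5,0,0.05,-8,0],[5,0,0.05,-10,0],[5,0,0.05,-11.3,0],[5,0,0.05,-11.3,0],[5,0,0.05,-11.3,0],[0,0,0.05,-11.3,0],[0,0,0.05,-11.3,0]]]' 25; python3 -m handwheel '[[[0,0,0,0,0],[0,0,0,0,0],[0,0,0,0,0],[0,0,0,0,0],[0,0,0,0,0],[0,0,0,0,0],[0,0,0,0,0],[0,0,0,0,0]]]'
```

```text
clock: 34.65
eef_pos: [0.4623, 0.314, 0.076]
eef_rot: [3.139, -0.001, 1.797]
wrist_force: [0.6, -0.6, 0.0]
gripper_width: 0.418
grip_force: 0.0
clock: 35.45
eef_pos: [0.4613, 0.3138, 0.075]
eef_rot: [-3.141, -0.0, 1.797]
wrist_force: [-3.9, -1.5, 5.4]
gripper_width: 0.259
grip_force: 25.0
```

```bash
python3 -m handwheel '[[[0,0,0,1,0],[0,0,0,4,0],[0,0,0,8,0],[0,0,0,12,0],[0,0,0,16,0],[0,0,-1,16.5,0],[0,0,-4,16.5,0],[0,0,-8,16.5,0]]]'; python3 -m handwheel '[[[0,0,-4.5,0,0],[0,0,-9.5,0,0],[0,0,-14.5,0,0],[0,0,-19.5,0,0],[0,0,-24.5,0,0],[0,0,-29.5,0,0],[0,0,-34.5,0,0],[0,0,-39,0,0]]]'; python3 -m handwheel '[[[0,0.2,-4.5,0,0],[0,0.45,-9,0,0],[0,0.45,-13,0,0],[0,0.45,-16.1,0,0],[0,0.45,-16.1,0,0],[0,0.45,-16.1,0,0],[0,0.45,-16.1,0,0],[0,0.45,-16.1,0,0]]]'; python3 - <<'E'
from h import *
s=sense();print(s['eef_pos'],np.degrees(s['eef_rot']))
c=read_camera("side"); u,v=px(c,[.465,-.318,.11]);u=int(u);v=int(v);print(u,v)
A=cv2.resize(c["frame"][v-50:v+45,u-45:u+45],None,fx=6,fy=6,interpolation=cv2.INTER_CUBIC)
cv2.imwrite("pics/m.png",A)
T=lambda p:tuple(((np.array(px(c,p))-[u-45,v-50]+.5)*6-.5).round(0)); p=s['eef_pos']; print("lid",T(p-[0,0,.074]),"cooker",T([.466,-.3173,.058]))
E
```

```text
clock: 36.25
eef_pos: [0.4615, 0.2335, 0.2394]
eef_rot: [3.141, -0.0, 1.8]
wrist_force: [1.2, -0.8, -1.8]
gripper_width: 0.258
grip_force: 25.0
clock: 37.05
eef_pos: [0.4609, -0.1589, 0.2393]
eef_rot: [-3.141, 0.0, 1.796]
wrist_force: [0.5, -0.2, -2.2]
gripper_width: 0.257
grip_force: 25.0
clock: 37.85
eef_pos: [0.4663, -0.3161, 0.2398]
eef_rot: [3.141, -0.0, 1.799]
wrist_force: [0.1, 0.0, -1.9]
gripper_width: 0.257
grip_force: 25.0
[ 0.46626068 -0.31613454  0.23981834] [ 1.79993563e+02 -1.18731297e-02  1.03058103e+02]
311 253
lid (np.float64(275.0), np.float64(186.0)) cooker (np.float64(282.0), np.float64(412.0))
```

View pics/m.png

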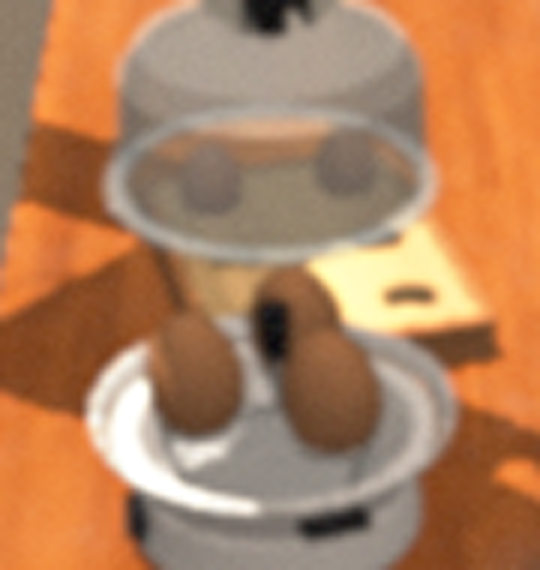

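The lid hangs level over the eggs: rim centred at (270,181), cooker lip at (272,412). Projections suggest a small −x, −y correction, and the 7 mm flare catches the rest.

```bash
python3 -m handwheel '[[[0,-0.12,-0.2,-2,0],[0,-0.12,-0.2,-5,0],[0,-0.12,-0.2,-7.5,0],[0,-0.12,-0.2,-9,0],[0,-0.12,-0.2,-9.8,0],[0,-0.12,-0.2,-10.2,0],[0,-0.12,-0.2,-10.2,0],[0,-0.12,-0.2,-10.2,0]]]'; python3 -m handwheel '[[[0,0,0,-0.2,0],[0,0,0,-0.4,0],[0,0,0,-0.6,0],[0,0,0,-0.8,0],[0,0,0,-0.9,0],[0,0,0,-0.9,0],[0,0,0,-0.9,0],[0,0,0,-0.9,0]]]'
```

```text
clock: 38.7
eef_pos: [0.4654, -0.3195, 0.1387]
eef_rot: [3.141, 0.001, 1.798]
wrist_force: [-0.4, -0.2, -1.4]
gripper_width: 0.259
grip_force: 25.0
clock: 39.5
eef_pos: [0.465, -0.3193, 0.1288]
eef_rot: [3.141, 0.0, 1.797]
wrist_force: [-0.3, 1.0, -1.7]
gripper_width: 0.261
grip_force: 25.0
```

No contact yet, so I'll go down in small steps.

```bash
python3 -m handwheel '[[[0,0,0,-0.1,0],[0,0,0,-0.2,0],[0,0,0,-0.25,0],[0,0,0,-0.3,0],[0,0,0,-0.3,0],[0,0,0,-0.3,0],[0,0,0,-0.3,0],[0,0,0,-0.3,0]]]'; python3 - <<'E'
from h import *
s=sense()
c=read_camera("side"); u,v=px(c,[.465,-.318,.09]);u=int(u);v=int(v)
A=cv2.resize(c["frame"][v-35:v+35,u-40:u+40],None,fx=8,fy=8,interpolation=cv2.INTER_CUBIC)
cv2.imwrite("pics/n.png",A)
E
```

```text
clock: 40.3
eef_pos: [0.4649, -0.3198, 0.1267]
eef_rot: [3.141, 0.001, 1.797]
wrist_force: [-3.4, -0.0, 4.9]
gripper_width: 0.259
grip_force: 25.0
```

View pics/n.png

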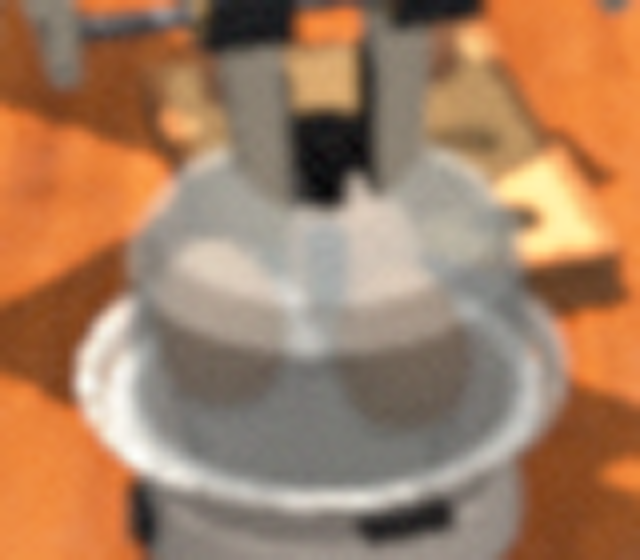

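The lid looks level inside the lip, in contact with z as expected. Release, retreat and check.

```bash
python3 -m handwheel '[[[0,-0.05,0,0,0],[5,-0.05,0,0,0],[5,-0.05,0,0,0],[5,-0.05,0,0,0],[5,-0.05,0,0,0],[5,-0.05,0,2,0],[5,-0.05,0,6,0],[5,-0.05,0,10,0]]]'; python3 -m handwheel '[[[5,0,5,0,0],[5,0,10,0,0],[5,0,15,0,0],[5,0,20,0,0],[5,0,25,0,0],[5,0,30,0,0],[5,0,30,0,0],[5,0,30,0,0]]]'; python3 - <<'E'
from h import *
c=read_camera("side"); u,v=px(c,[.465,-.318,.09]);u=int(u);v=int(v)
A=cv2.resize(c["frame"][v-35:v+35,u-35:u+35],None,fx=6,fy=6,interpolation=cv2.INTER_CUBIC)
T=lambda p:tuple(((np.array(px(c,p))-[u-35,v-35]+.5)*6-.5).round(0)); print("knob",T([.4655,-.3175,.145]))
c=read_camera("top"); u,v=px(c,[.465,-.318,.06]);u=int(u);v=int(v)
B=cv2.resize(c["frame"][v-30:v+30,u-25:u+25],None,fx=7,fy=7,interpolation=cv2.INTER_CUBIC)
T=lambda p:tuple(((np.array(px(c,p))-[u-25,v-30]+.5)*7-.5).round(0)+[420,0]); print("top knob",T([.4655,-.3175,.151]),"lip",T([.4655,-.3175,.058]))
cv2.imwrite("pics/z.png",np.hstack([A,B]))
E
```

```text
clock: 41.15
eef_pos: [0.4641, -0.3188, 0.2262]
eef_rot: [-3.14, -0.002, 1.797]
wrist_force: [0.1, -0.6, 1.1]
gripper_width: 0.544
grip_force: 0.0
clock: 41.95
eef_pos: [0.4645, -0.0183, 0.2258]
eef_rot: [3.141, 0.0, 1.801]
wrist_force: [0.9, 0.2, -0.4]
gripper_width: 0.548
grip_force: 0.0
knob (np.float64(215.0), np.float64(100.0))
top knob (np.float64(671.0), np.float64(210.0)) lip (np.float64(601.0), np.float64(219.0))
```

View pics/z.png

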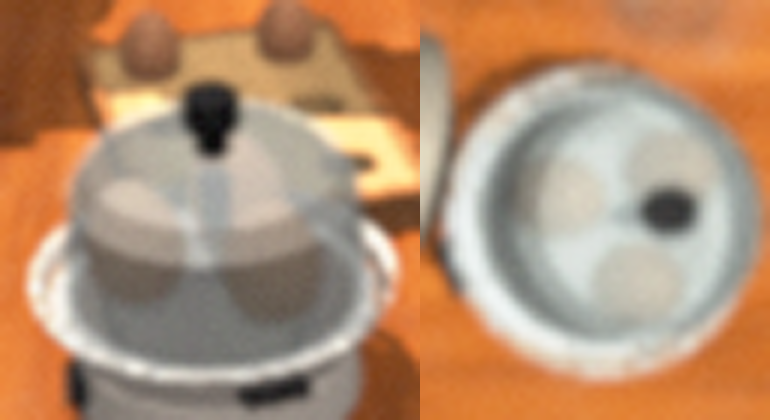

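The lid sits level and centred: its knob at (669,210) in the top view matches the predicted (671,210). All three eggs are under it, and the small eggs are still in the board. Handing in.

```bash
python3 -c "
from station import close_job
print(close_job())"
```

```text
the job is handed in; nothing more can be done
None
```

The job is handed in at about 42 s of the 122 s; in the last pictures the rack was in the bowl, the three large eggs upright in its rings, the lid level on the ledge and both small eggs still in the board. `close_job()` returned no verdict.

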